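Wind the inspection camera down onto its stop

TASK

Swing the folded grip of the camera stand's crank up until it stands upright, and with it wind the camera carriage down until it just rests on the rubber of the stop collar, without jamming it down hard. Then fold the grip flat onto the crank again and let go; keep the gripper off the camera and its carriage, and leave the other things on the bench where they are.

Things in the scene. Friction and masses are not known exactly. Their poses are not given: they have to be found in the camera images.
- stand: Fixed stand of an inspection camera. Origin on the table under the vertical lead screw (12 mm); its own -x is its front (camera side). Dark base plate 230 x 180 x 14 mm (x -190 to +40, y -90 to +90 mm); 16 mm upright guide rods at y +42 and -42 mm; top plate 50 x 120 x 16 mm (x, y, z), its top 202 mm above the table, with a cap 42 mm wide up to 209 mm. Place and yaw (+-0.45 rad) vary.
- crank_hub (a point): Point on the crank's vertical axis, 237 mm above the table (level with the grip's hinge). The crank, on top of the stand, is a steel hub 36 mm in diameter (top 224 mm above the table) with one flat arm, 18 mm wide, from 214 to 224 mm above the table, reaching 80 mm from the axis. It turns in a level plane.
- grip_hinge (a point): Centre of the grip's hinge pin at the outer end of the crank arm, 80 mm from the crank axis, 237 mm above the table. The arm points from crank_hub to grip_hinge, at the start anywhere round the circle. The pin is level, square to the arm, between two lugs (18 mm over both, up to 243 mm above the table).
- grip_mid (a point): Middle of the grip, on its centre line, 40 mm from the hinge pin: a black cylinder, 24 mm in diameter, from 13 to 67 mm from the pin, that spins freely on its spindle. Folded, it lies along the arm, 1 mm above it and 3 mm wider on each side, its free end over the hub; unfolded, it stands upright on the arm's end, its top 304 mm above the table.
- fold (a joint): Hinge angle of the grip in rad: 0 = folded flat along the arm, free end at the hub; it grows as the free end swings up; 1.571 = upright, against a firm stop. Starts between 0 and 0.25. The hinge has enough friction (0.06 N m) to stay where it is left.
- crank (a joint): Angle of the crank in rad, 0 at the start whichever way the arm points; grows counter-clockwise seen from above. Counter-clockwise lowers the carriage, 25 mm a turn; clockwise raises it (only 3 mm left above the start). Turning takes about 0.2 N m (2.5 N at the grip); it stays where it is left. Many full turns are possible.
- carriage (a joint): How far the carriage has come down from its start, in m (0.025 for each turn of the crank). The carriage is an aluminium block 55 x 116 x 36 mm riding on the two rods, its top 176 mm above the table at the start; it bears the camera.
- camera (a point): Top of the inspection camera, on its axis, 105 mm in front of the screw axis, 182 mm above the table at the start: a black barrel 38 mm in diameter above a white ring light 60 mm in diameter, whose underside is 85 mm lower. Part of the carriage, below the crank; delicate.
- carriage_foot (a point): Point on the underside of the carriage block, on the axis of the rod that bears the stop collar (the stand's +y rod); 140 mm above the table at the start. This face comes down onto the collar.
- collar_top (a point): Centre of the top of the stop collar: a dark clamp ring 34 mm in diameter, 15 mm high, its top 3 mm rubber, fixed on the stand's +y rod 83 to 108 mm above the table (32 to 57 mm below carriage_foot: 1.3 to 2.3 turns). The carriage just touches when carriage_foot meets this point; then the rubber gives about 1 mm per 80 N of thrust, and 1 N at the grip makes 20 N of thrust.
- board: Bystander: green circuit board, 75 x 52 x 3 mm, lying on the stand's base under the camera. Origin: centre of its underside.
- driver: Bystander: small screwdriver, 150 mm long, black handle, lying along the -y edge of the base plate.
- pliers: Bystander: pliers with red handles, about 155 x 70 x 13 mm, on the table.
- mouse: Bystander: black computer mouse, 105 x 60 x 34 mm, on the table.
- phone: Bystander: black telephone, 150 x 72 x 9 mm, lying on the table.
- chip_tray: Bystander: black tray of chips with compartments, 100 x 130 x 20 mm, on the table behind the stand.
- solder: Bystander: metal spool of solder, 60 mm in diameter, 50 mm high, standing on the table behind the stand.
- coaster: Bystander: copper disc, 90 mm in diameter, 6 mm thick, lying on the table behind the stand.

How it is judged (in metres and radians):
On the way, in this order (a step that is already met when the one before it is completed fails the run):
1. the grip is unfolded upright while the carriage is still well above the collar (value of joint fold above 1.4 rad and z of carriage_foot in the frame of collar_top above 0.02 m), for 0.2 s.
2. with the grip upright, the carriage is wound down onto the collar (value of joint fold above 1.2 rad and z of carriage_foot in the frame of collar_top below 0.0015 m), for 0.2 s.
At the end, for the whole second after the job is handed in: The underside of the carriage rests on the rubber of the stop collar (gap under 1.5 mm), the grip lies folded on the crank arm (hinge angle under 0.12 rad), crank and grip are at rest and nothing is held (z of carriage_foot in the frame of collar_top below 0.0015 m and value of joint fold below 0.12 rad and velocity of joint crank between -0.05 and 0.05 rad/s and velocity of joint fold between -0.1 and 0.1 rad/s); the robot touches nothing.
It fails at once if the carriage is jammed down on the collar (thrust over 150 N) (contact force between carriage and collar above 150 N).
It fails at once if the crank is wound with the grip still folded (value of joint fold below 0.8 rad and z of carriage_foot in the frame of collar_top above 0.004 m and (value of joint crank above 0.5 rad or value of joint crank below -0.5 rad)).
It fails at once if the robot presses on the camera or its carriage (over 3 N) (contact force between any of the fingers, the arm and carriage above 3 N).
It fails at once if a bystander is moved by more than 20 mm (distance of any of board, driver, pliers, mouse, phone, chip_tray, solder, coaster from where it was at the start of the episode above 0.02 m).
It also fails if it takes over 72 s, if anything falls off the work surface, if the arm or the gripper's body presses on something with over 40 N, if the wrist force passes 120 N, or if a joint passes its speed limit or range.

ROBOT

A 6-joint arm with a two-finger parallel gripper is mounted at the origin on the work surface. World frame = base frame: x ahead of the robot, y to its left, z up, the work surface at z = 0. Lengths are in mm, angles in rad, forces in N, time in s.
With the tool pointing down it reaches from about 350 to 800 mm from the base axis. Payload 7.3 kg.
Tool frame: the origin (TCP) lies where the fingers leave the gripper's body, on its centre line; the fingertips stand 73 mm ahead of it and the grasp point (between the pads) lies 54 mm ahead of it (arm.tcp_to_grasp is the distance from the TCP to the grasp point, in mm); x points along the fingers, z is the direction in which the jaws open and shut, and the axes are right-handed (so a half turn about x gives the same grasp; the last joint's range is limited). The gripper opens to 85 mm and grips with 20 to 120 N. Pads are 22 mm wide; open, the fingers measure 114 mm over their backs; the gripper's body (76 mm by 85 mm) begins 54 mm behind the grasp point. The pads swing forward as they close: fully open they stand 13 mm farther back than shut.
Start: joints at [1.049, 0.342, 1.524, -0, 1.275, -0.146], TCP at [192.667, 488.382, 303.922] pointing down, gripper open.
Joint ranges: [-2.53, 2.53], [-0.77, 2.02], [0.04, 2.7], [-1, 4.14], [0.28, 2.66], [-3.11, 3.11]. Speed limits (rad/s): [2.57, 2.57, 3.14, 3.14, 3.14, 3.14].

INTERFACE

Orientations are given as a unit quaternion [w, x, y, z].
In Python, from plant import arm gives the robot as it stands.
- The arm moves only by the shell command python3 -m creep 'ROWS' [FORCE]. ROWS is JSON, a list of rows, each a list of 5 numbers: the shift along the tool's x, y, z in mm, then the turn about the tool's x in rad, then the opening in per cent of the stroke, from 0 (shut) to 100 (fully open). A call has 1 to 20 rows; each row is the pose to reach, as a shift and turn from the pose measured when the call began, along the tool's axes at that moment; what a row does not reach only later rows make up. A row lasts 1/12 s, in which the tool goes at most 41.7 mm and 7.16 degrees, less where a joint would pass 70% of its speed; a pose out of reach is approached as far as the arm can. A call with a gripper value outside its range is refused whole. The fingers move at their own pace and stop on an object; FORCE is the grip in N (left out, the last holds). Time passes only in rows, so rows that repeat a pose let the fingers close. It gives the time, the measured TCP pose, the force and the opening at its end, in the units of the state.
- arm.state(): the state, without advancing time (a new reading comes with each control period).
- arm.get_image(name): name is "scene" or "top"; returns the picture (384x512x3 uint8, red, green, blue); there is no depth.
- arm.calibration(name): a dict with "fx", "fy", "cx", "cy" (pixels), "R" (3x3) and "t" (3): a world point X has camera coordinates R X + t. Camera axes: x right, y down, z forward; pixel columns grow to the right and rows downward; lengths in mm; the calibration is good to about 2 mm. A picture is of the moment at which its call begins. calibration takes no time and is no camera call.
- arm.hand_in(): hands the job in, once; it reports no verdict.
The state is a dict: "clock": time; "qpos": joint angles; "qd": joint speeds; "joint_efforts": joint torques, N m; "tcp_pos": TCP position; "tcp_rot": TCP orientation; "ft_force": force on the tool from outside, world axes, zero at the start; "moment": the same for the moment, N m; "gripper_width": opening from 0.0 (shut) to 1.0 (fully open).
Only numpy, scipy, OpenCV 4.12 (cv2) and the standard library are available. Lean on these libraries where they do the work, as an engineer would, in place of code of your own. Each camera call takes 0.05 s, during which the arm holds its last target. There are 200 camera calls.

## Working session

There is one attempt and no reset: what is moved stays moved. The work goes in short steps, Python scripts to look and compute and a shell command to move; the robot and the scene stay as the last step left them, time stands still between calls to the robot, and variables do not carry over. Pictures are saved under pics/ and viewed, about 8 in all and at most 12, crops included, and the job is handed in when it is done.

```bash
ls; mkdir -p pics; python3 - <<'E'
from plant import arm
import cv2
s=arm.state();print(s)
for n in("scene","top"):
    im=arm.get_image(n);cv2.imwrite(f"pics/{n}0.png",im[:,:,::-1]);print(n,arm.calibration(n))
a=cv2.imread("pics/scene0.png");b=cv2.imread("pics/top0.png")
cv2.imwrite("pics/s0.png",cv2.resize(a,(800,600),interpolation=2));cv2.imwrite("pics/t0.png",cv2.resize(b,(800,600),interpolation=2))
E
```

```text
pics
{'clock': 0.0, 'qpos': array([ 1.04899950e+00,  3.42734516e-01,  1.52505777e+00,  1.29770703e-06,
        1.27537000e+00, -1.45996212e-01]), 'qd': array([ 1.27860556e-04,  8.51213676e-04,  3.36290167e-04, -9.98356462e-05,
       -6.54153192e-04,  8.97360226e-04]), 'joint_efforts': array([-8.87642727e-04, -4.33664203e+01, -2.46016145e+01, -1.81697123e-04,
        7.87804252e-03,  1.63484134e-05]), 'tcp_pos': array([192.51130537, 488.11053544, 303.20551888]), 'tcp_rot': array([ 0.58409796, -0.39804253,  0.58509702,  0.39755905]), 'ft_force': array([-1.10320524,  0.24254915, -0.71884057]), 'moment': array([-0.02474811,  0.02678135, -0.02327041]), 'gripper_width': 0.9956292391820805}
scene {'fx': 456.7900705659622, 'fy': 456.7900705659622, 'cx': 260.0506157211731, 'cy': 183.68640350931906, 'R': array([[ 0.90051613,  0.43482105, -0.00116324],
       [ 0.35483435, -0.73640432, -0.57602193],
       [-0.25132308,  0.51830428, -0.81743341]]), 't': array([-520.36480847, -110.69100757, 1704.09052101])}
top {'fx': 430.43692049092675, 'fy': 430.43692049092675, 'cx': 250.38937723064865, 'cy': 193.90951536824693, 'R': array([[ 0.01386861, -0.99988529,  0.00608862],
       [-0.99614793, -0.01434354, -0.08650762],
       [ 0.08658503, -0.00486543, -0.99623258]]), 't': array([  -9.59587224,  570.82525937, 1611.64548023])}
```

View pics/s0.png

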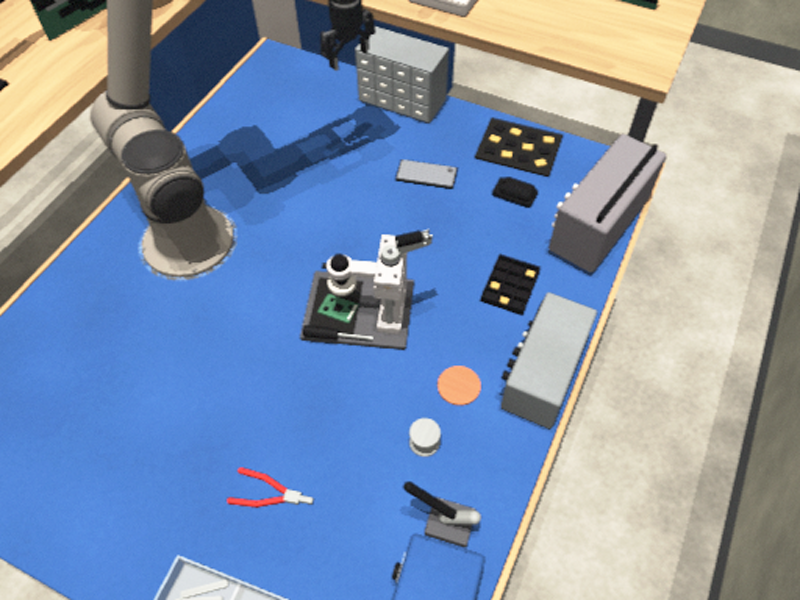

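View pics/t0.png

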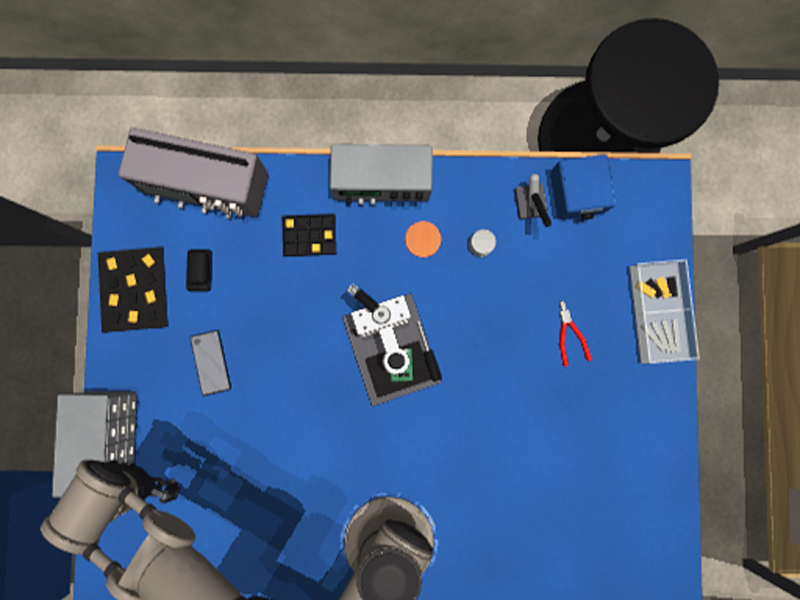

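The scene view shows the stand's crank at about (390,255) in the 800 px picture, its arm pointing to (428,238). In the top view the hub is near (381,315) and the hinge near (352,290). Next I'll zoom in on both.

```bash
python3 - <<'E'
import cv2,numpy as np
a=cv2.imread("pics/scene0.png")[140:225,190:285];b=cv2.imread("pics/top0.png")[175:260,210:285]
A=cv2.resize(a,None,fx=5,fy=5,interpolation=2)[:425];B=cv2.resize(b,None,fx=4.2,fy=5,interpolation=2)
B=cv2.resize(b,None,fx=4.2,fy=4.2,interpolation=2)
im=np.zeros((425,475+315,3),'uint8');im[:,:475]=A;im[:B.shape[0],475:475+B.shape[1]]=B
cv2.imwrite("pics/z0.png",im)
E
```

```text
(no output)
```

View pics/z0.png

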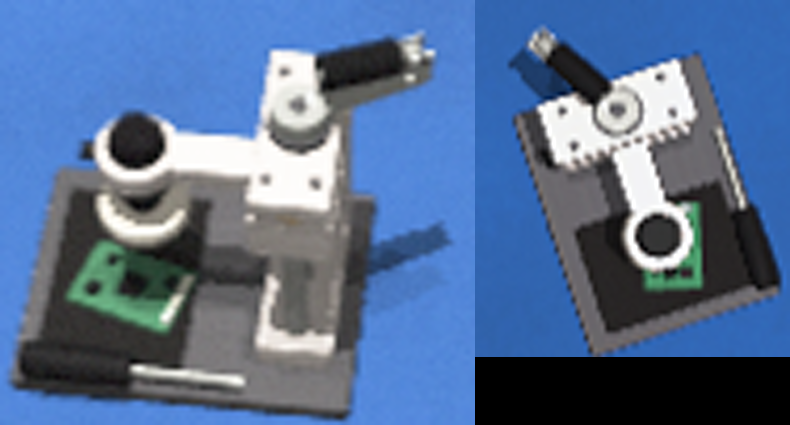

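```bash
cat >h.py <<'E'
import numpy as np
from plant import arm
from scipy.spatial.transform import Rotation as Ro
C={n:arm.calibration(n) for n in("scene","top")}
def onz(n,u,v,z):
    c=C[n];d=c["R"].T@[(u-c["cx"])/c["fx"],(v-c["cy"])/c["fy"],1];o=-c["R"].T@c["t"];return o+d*(z-o[2])/d[2]
def proj(n,X):
    c=C[n];p=c["R"]@np.array(X)+c["t"];return c["fx"]*p[0]/p[2]+c["cx"],c["fy"]*p[1]/p[2]+c["cy"]
def rot():
    w,x,y,z=arm.state()["tcp_rot"];return Ro.from_quat([x,y,z,w])
E
python3 - <<'E'
from h import *
zs=lambda x,y:(190+x/5,140+y/5); zt=lambda x,y:(210+(x-475)/4.2,175+y/4.2)
np.set_printoptions(precision=2,suppress=True)
h1=onz("scene",*zs(299,103),224);h2=onz("top",*zt(618,109),224)
g1=onz("scene",*zs(420,46),240);g2=onz("top",*zt(541,42),240)
print(h1,h2,g1,g2)
for a,b in((h1,g1),(h2,g2)):print(np.hypot(*(b-a)[:2]),np.degrees(np.arctan2(*(b-a)[1::-1])))
c=[onz("top",*zt(*p),14) for p in((518,115),(598,353),(778,290))];print(c)
e=c[0]-c[1];print("yaw",np.arctan2(e[1],e[0]),np.arctan2(*(c[2]-c[1])[1::-1])+np.pi/2)
print(rot().as_matrix())
E
```

```text
[530.53  26.28 224.  ] [529.73  20.25 224.  ] [583.66  87.39 240.  ] [580.57  81.47 240.  ]
80.97685997722105 48.996998849532076
79.57950527842848 50.28998336512574
[array([537.71, 113.1 ,  14.  ]), array([324.33,  36.93,  14.  ]), array([ 382.84, -124.57,   14.  ])]
yaw 0.3428751241309628 0.3475913410760956
[[-0.   -0.93  0.37]
 [-0.    0.37  0.93]
 [-1.    0.   -0.  ]]
```

```bash
cat >>h.py <<'E'
def go(X,ang=None):
    """print tool-frame shift to world TCP X, turn to bring jaw dir to ang deg"""
    s=arm.state();R=rot().as_matrix();d=R.T@(np.array(X)-s["tcp_pos"]);a=np.degrees(np.arctan2(R[1,2],R[0,2]))
    print("shift",d.round(1),"turn",None if ang is None else round(np.radians((a-ang+90)%180-90),3),"jaw",a.round(1),"tcp",s["tcp_pos"].round(1),"F",s["ft_force"].round(1),"w",round(s["gripper_width"],3),"t",s["clock"])
E
python3 -c "
from h import *
go([556,52,370],140)"
```

```text
shift [ -66.4 -498.2 -272.4] turn -1.248 jaw 68.5 tcp [192.5 488.2 303.3] F [ 0.3 -0.1  0.5] w 1.0 t 0.1
```

```bash
python3 -m creep '[[-40,0,0,0,100],[-66,-40,-20,-0.12,60],[-66,-75,-41,-0.25,60],[-66,-110,-60,-0.37,60],[-66,-147,-80,-0.5,60],[-66,-183,-100,-0.62,60],[-66,-220,-120,-0.75,60],[-66,-256,-140,-0.87,60],[-66,-293,-160,-1,60],[-66,-330,-180,-1.12,60],[-66,-366,-200,-1.25,60],[-66,-403,-220,-1.25,60],[-66,-440,-240,-1.25,60],[-66,-476,-260,-1.25,60],[-66,-498,-272,-1.25,60],[-66,-498,-272,-1.25,60],[-66,-498,-272,-1.25,60],[-66,-498,-272,-1.25,60]]' 20
python3 - <<'E'
from h import *
import cv2
go([556,52,296],140)
a=arm.get_image("scene")[90:225,180:305,::-1];b=arm.get_image("top")[150:260,190:300,::-1]
im=np.zeros((432,800,3),'uint8');A=cv2.resize(a,None,fx=3.2,fy=3.2,interpolation=2);B=cv2.resize(b,None,fx=3.6,fy=3.6,interpolation=2)
im[:A.shape[0],:A.shape[1]]=A;im[:B.shape[0],400:400+B.shape[1]]=B
cv2.imwrite("pics/z1.png",im)
E
```

```text
clock: 1.6
tcp_pos: [557.0, 50.3, 368.2]
tcp_rot: [0.242, -0.663, 0.243, 0.665]
ft_force: [-1.2, 0.1, 0.5]
gripper_width: 0.601
shift [72.2 -0.9  1.7] turn -0.002 jaw 139.9 tcp [557.   50.3 368.2] F [-1.2  0.1  0.5] w 0.601 t 1.6
```

View pics/z1.png

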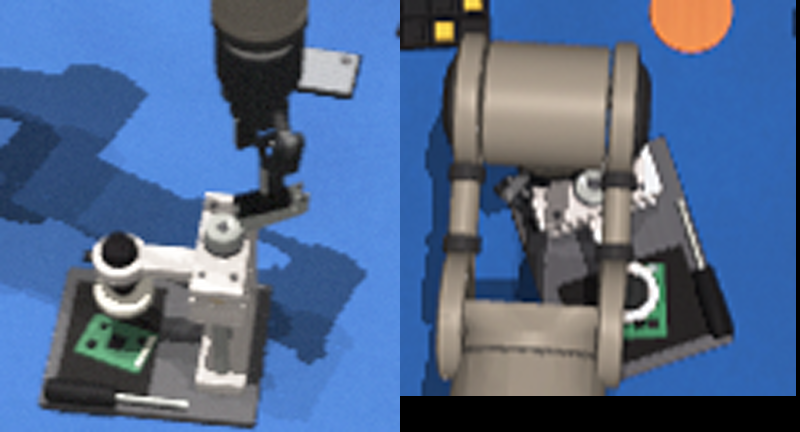

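Scene view: the open fingers are above the grip, just in front of its middle, with both hub and hinge lugs in sight. I'll descend and close lightly.

```bash
python3 -m creep '[[20,0,1,0,60],[40,-1,2,0,60],[55,-1,2,0,60],[65,-1,2,0,60],[72,-1,2,0,60],[72,-1,2,0,60],[72,-1,2,0,60]]' 20
python3 - <<'E'
from h import *
import cv2
go([556,52,296],140)
a=arm.get_image("scene")[110:195,205:300,::-1]
cv2.imwrite("pics/z2.png",cv2.resize(a,None,fx=6,fy=6,interpolation=2))
E
```

```text
clock: 2.28
tcp_pos: [554.4, 55.5, 297.6]
tcp_rot: [0.241, -0.664, 0.242, 0.665]
ft_force: [0.1, 0.7, 0.8]
gripper_width: 0.598
shift [ 1.6  1.6 -3.5] turn 0.002 jaw 140.1 tcp [554.4  55.5 297.6] F [0.1 0.7 0.8] w 0.598 t 2.2833
```

View pics/z2.png

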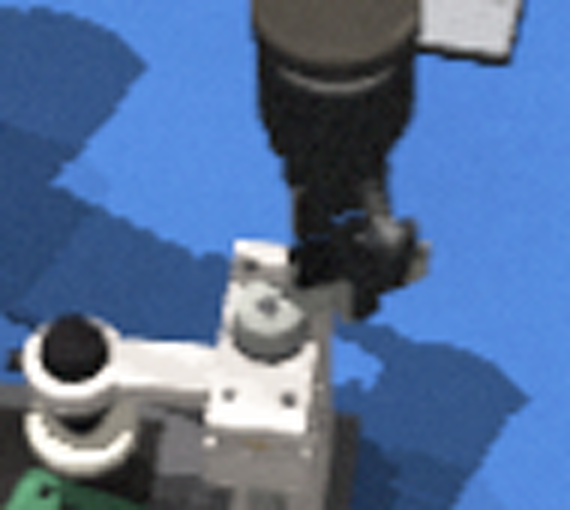

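The fingers straddle the grip around (340,255) in this crop, clear of the hub at (268,318). Closing now.

```bash
python3 -m creep '[[0,0,0,0,45],[0,0,0,0,35],[0,0,0,0,25],[0,0,0,0,20],[0,0,0,0,20],[0,0,0,0,20],[0,0,0,0,20],[0,0,0,0,20]]' 20
python3 - <<'E'
from h import *
import cv2
go([556,52,296],140)
a=arm.get_image("scene")[110:195,205:300,::-1]
cv2.imwrite("pics/z3.png",cv2.resize(a,None,fx=6,fy=6,interpolation=2))
E
```

```text
clock: 3.0
tcp_pos: [555.1, 55.1, 298.4]
tcp_rot: [-0.241, 0.665, -0.241, -0.664]
ft_force: [3.2, -1.0, 3.4]
gripper_width: 0.272
shift [ 2.4  1.8 -2.6] turn 0.002 jaw 140.1 tcp [555.1  55.1 298.4] F [ 3.2 -1.   3.4] w 0.272 t 3.0
```

View pics/z3.png

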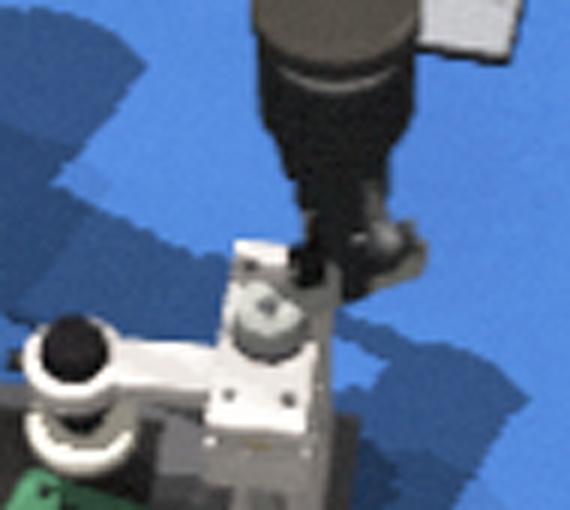

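```bash
python3 -m creep '[[-3,0,0,0,20],[-6,-1,0,0,20],[-11,-3,0,0,20],[-16.5,-5.5,0,0,20],[-21,-9,0,0,20],[-25.5,-13,0,0,20],[-29,-18,0,0,20],[-29,-18,0,0,20],[-29,-18,0,0,20]]' 20
python3 - <<'E'
from h import *
import cv2
go([582,83,331],140)
a=arm.get_image("scene")[100:185,205:300,::-1]
cv2.imwrite("pics/z4.png",cv2.resize(a,None,fx=6,fy=6,interpolation=2))
E
```

```text
clock: 3.8
tcp_pos: [565.9, 68.2, 326.3]
tcp_rot: [0.24, -0.664, 0.243, 0.665]
ft_force: [0.3, -4.5, -2.3]
gripper_width: 0.275
shift [ -4.8 -21.6  -2.9] turn 0.001 jaw 140.1 tcp [565.9  68.2 326.3] F [ 0.3 -4.5 -2.3] w 0.275 t 3.8
```

View pics/z4.png

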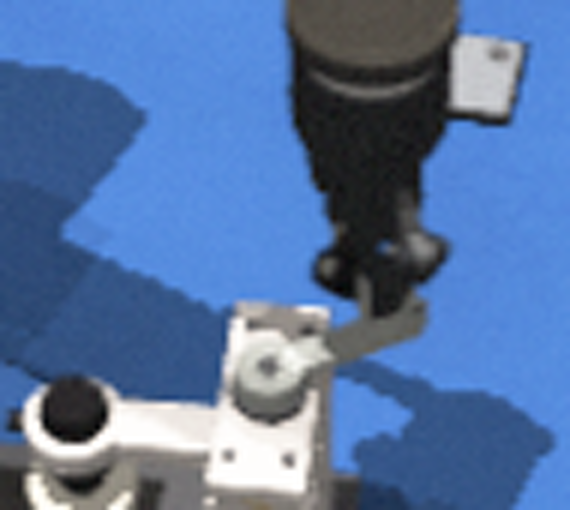

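The arm is clear on top and the grip is swinging up with the fingers. I'll finish the arc, slightly past upright.

```bash
python3 -m creep '[[-3,-5,0,0,20],[-5,-10.5,0,0,20],[-6,-16,0,0,20],[-6,-19,0,0,20],[-6,-21,0,0,20],[-6,-23,0,0,20],[-6,-24,0,0,20],[-6,-24,0,0,20],[-6,-24,0,0,20]]' 20
python3 - <<'E'
from h import *
import cv2
go([582,83,331],140)
a=arm.get_image("scene")[100:185,205:300,::-1]
cv2.imwrite("pics/z5.png",cv2.resize(a,None,fx=6,fy=6,interpolation=2))
E
```

```text
clock: 4.6
tcp_pos: [580.3, 85.9, 332.7]
tcp_rot: [0.24, -0.663, 0.243, 0.666]
ft_force: [-3.7, -5.6, 5.1]
gripper_width: 0.271
shift [ 1.7  1.1 -3.1] turn 0.001 jaw 140.0 tcp [580.3  85.9 332.7] F [-3.7 -5.6  5.1] w 0.271 t 4.6
```

View pics/z5.png

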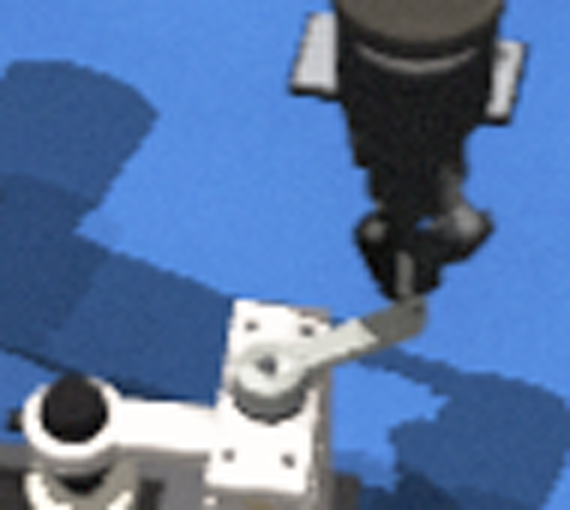

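```bash
python3 -m creep '[[0,-2,0,0,20],[0,-4,0,0,20],[0,-4,0,0,20],[0,-4,0,0,20]]' 20
python3 -c "
from h import *
go([582,83,331],140)"
```

```text
clock: 4.98
tcp_pos: [582.0, 88.0, 332.9]
tcp_rot: [0.239, -0.663, 0.245, 0.666]
ft_force: [-2.0, -6.3, 2.6]
gripper_width: 0.27
shift [ 1.9  3.8 -3.2] turn 0.0 jaw 140.0 tcp [582.   88.  332.9] F [-2.  -6.3  2.6] w 0.27 t 4.9833
```

```bash
python3 -m creep '[[0,0,0,0,20],[0,0,0,0,20],[0,-3,0,0,20],[0,-4,0,0,20],[0,-4,0,0,20]]' 50
python3 - <<'E'
from h import *
import cv2
go([582,83,331],140)
a=arm.get_image("scene")[90:175,205:300,::-1]
cv2.imwrite("pics/z6.png",cv2.resize(a,None,fx=6,fy=6,interpolation=2))
E
```

```text
clock: 5.4
tcp_pos: [582.8, 89.1, 333.0]
tcp_rot: [0.237, -0.661, 0.247, 0.667]
ft_force: [-8.4, -11.1, 7.0]
gripper_width: 0.255
shift [ 2.   5.2 -3.3] turn -0.001 jaw 140.0 tcp [582.8  89.1 333. ] F [ -8.4 -11.1   7. ] w 0.255 t 5.4
```

The push against the stop raised the force to 14 N with hardly any motion, so the grip is upright. I'll re-centre the pads and regrip lightly before winding.

```bash
python3 -m creep '[[0,3,0,0,45],[0,3,0,0,45],[0,3,0,0,45],[0,3,0,0,20],[0,3,0,0,20],[0,3,0,0,20],[0,3,0,0,20],[0,3,0,0,20]]' 20
python3 - <<'E'
from h import *
go([581,86,333],140)
for p in np.arange(.2,1.61,.2):print(round(p,1),(80*(1-np.cos(p))).round(1),(80*np.sin(p)).round(1))
E
```

```text
clock: 6.12
tcp_pos: [580.9, 87.2, 333.1]
tcp_rot: [0.237, -0.661, 0.247, 0.667]
ft_force: [0.5, 0.6, 0.8]
gripper_width: 0.267
shift [ 0.1  0.9 -0.8] turn -0.0 jaw 140.0 tcp [580.9  87.2 333.1] F [0.5 0.6 0.8] w 0.267 t 6.1167
0.2 1.6 15.9
0.4 6.3 31.2
0.6 14.0 45.2
0.8 24.3 57.4
1.0 36.8 67.3
1.2 51.0 74.6
1.4 66.4 78.8
1.6 82.3 80.0
```

View pics/z6.png

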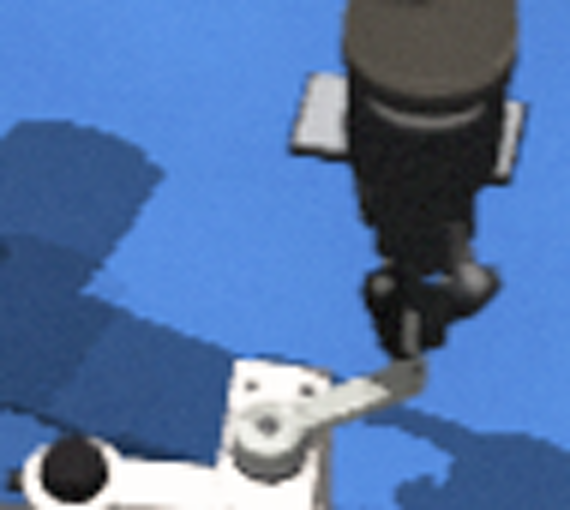

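The grip stands upright between the pads at the arm's end (405,330). Start of the winding: first 0.8 rad, then check.

```bash
python3 -m creep '[[0,0.4,8,0,20],[0,1.6,15.9,0,20],[0,3.6,23.6,0,20],[0,6.3,31.2,0,20],[0,9.8,38.4,0,20],[0,14,45.2,0,20],[0,18.8,51.5,0,20],[0,24.3,57.4,0,20],[0,24.3,57.4,0,20],[0,24.3,57.4,0,20]]' 20
python3 -c "
from h import *
go([529.5,25.9,333],140)"
```

```text
clock: 6.95
tcp_pos: [518.8, 107.6, 333.3]
tcp_rot: [0.238, -0.66, 0.246, 0.669]
ft_force: [-3.5, 6.2, 1.8]
gripper_width: 0.272
shift [  0.6  55.7 -60.7] turn 0.001 jaw 140.0 tcp [518.8 107.6 333.3] F [-3.5  6.2  1.8] w 0.272 t 6.95
```

```bash
cat >>h.py <<'E'
def arc(c,n,st=.1,r=80):
    s=arm.state();R=rot().as_matrix();p=s["tcp_pos"];a0=np.arctan2(p[1]-c[1],p[0]-c[0])
    print("az",round(a0,3),"r",np.hypot(p[0]-c[0],p[1]-c[1]).round(1),"Fr,Ft",[round(float(s["ft_force"][:2]@v),1) for v in([np.cos(a0),np.sin(a0)],[-np.sin(a0),np.cos(a0)])],"t",s["clock"])
    for k in range(1,n+1):
        a=a0+k*st;d=R.T@([c[0]+r*np.cos(a),c[1]+r*np.sin(a),333]-p);print("[%.0f,%.1f,%.1f,0,20],"%tuple(d),end="")
    print()
E
python3 -c "
from h import *
arc([528,28],18)"
```

```text
az 1.686 r 80.2 Fr,Ft [6.5, 2.7] t 6.95
[0,6.2,5.1,0,20],[1,12.7,9.6,0,20],[1,19.7,13.5,0,20],[1,27.1,16.7,0,20],[1,34.7,19.1,0,20],[1,42.5,20.8,0,20],[1,50.5,21.6,0,20],[1,58.5,21.7,0,20],[2,66.4,21.0,0,20],[2,74.3,19.4,0,20],[2,81.9,17.1,0,20],[2,89.3,14.1,0,20],[2,96.4,10.3,0,20],[2,103.0,5.8,0,20],[2,109.2,0.7,0,20],[2,114.8,-5.0,0,20],[2,119.8,-11.2,0,20],[2,124.2,-17.9,0,20],
```

```bash
python3 -m creep '[[0,6.2,5.1,0,20],[0,12.7,9.6,0,20],[0,19.7,13.5,0,20],[0,27.1,16.7,0,20],[0,34.7,19.1,0,20],[0,42.5,20.8,0,20],[0,50.5,21.6,0,20],[0,58.5,21.7,0,20],[0,58.5,21.7,0,20]]' 20
python3 -c "
from h import *
arc([528,28],20)"
```

```text
clock: 7.7
tcp_pos: [467.2, 73.5, 333.7]
tcp_rot: [0.237, -0.663, 0.247, 0.665]
ft_force: [20.6, -14.7, -17.3]
gripper_width: 0.27
az 2.499 r 75.9 Fr,Ft [-25.3, -0.6] t 7.7
[1,8.2,3.2,0,20],[1,16.0,1.6,0,20],[1,23.6,-0.8,0,20],[1,31.0,-4.0,0,20],[1,38.0,-7.8,0,20],[1,44.5,-12.4,0,20],[2,50.6,-17.6,0,20],[2,56.2,-23.3,0,20],[2,61.1,-29.6,0,20],[2,65.4,-36.4,0,20],[2,69.0,-43.5,0,20],[2,71.8,-51.0,0,20],[2,73.9,-58.7,0,20],[2,75.2,-66.6,0,20],[2,75.8,-74.6,0,20],[2,75.5,-82.6,0,20],[2,74.4,-90.5,0,20],[2,72.5,-98.3,0,20],[2,69.9,-105.8,0,20],[2,66.5,-113.1,0,20],
```

```bash
python3 -m creep '[[1,0,0,0,40],[1,0,0,0,40],[1,0,0,0,40],[1,0,0,0,40]]' 20
python3 - <<'E'
from h import *
import cv2
arc([531.5,27.5],1)
ims=[arm.get_image("scene")[90:190,195:295,::-1],arm.get_image("top")[160:250,210:300,::-1]]
cv2.imwrite("pics/z7.png",np.hstack([cv2.resize(i,(400,400),interpolation=2) for i in ims]))
E
python3 -m creep '[[0,0,0,0,20],[0,0,0,0,20],[0,0,0,0,20],[0,0,0,0,20],[0,0,0,0,20]]' 20
python3 -c "
from h import *
arc([531.5,27.5],1)"
```

```text
clock: 8.03
tcp_pos: [466.4, 74.0, 332.8]
tcp_rot: [0.237, -0.663, 0.247, 0.666]
ft_force: [-0.1, 0.1, -0.8]
gripper_width: 0.402
az 2.521 r 80.0 Fr,Ft [0.1, -0.0] t 8.0333
[-0,7.9,-1.0,0,20],
clock: 8.55
tcp_pos: [467.9, 73.4, 333.5]
tcp_rot: [-0.237, 0.665, -0.247, -0.664]
ft_force: [4.8, -4.6, 0.0]
gripper_width: 0.275
az 2.517 r 78.5 Fr,Ft [-6.5, 0.9] t 8.55
[1,8.0,0.6,0,20],
```

View pics/z7.png

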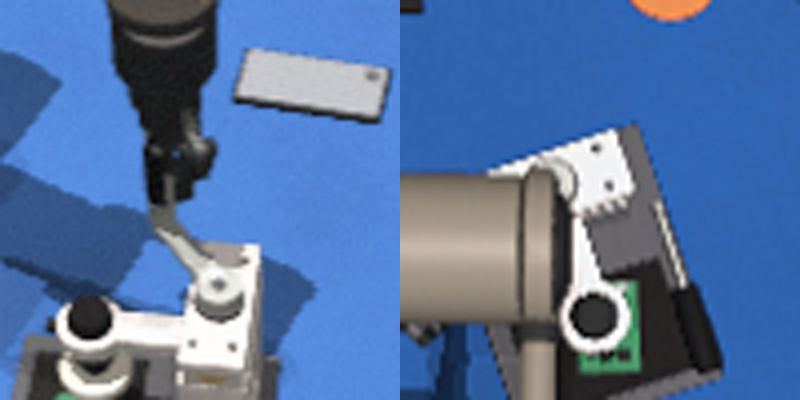

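The scene view shows the grip still upright in the fingers, with the arm now pointing left at (150,210). I'll continue with the refined centre.

```bash
python3 -c "
from h import *
arc([532.5,27],16,r=79)"
```

```text
az 2.519 r 79.6 Fr,Ft [-6.5, 0.9] t 8.55
[1,7.8,-1.5,0,20],[1,15.5,-3.3,0,20],[1,23.0,-5.8,0,20],[1,30.2,-9.1,0,20],[1,37.0,-13.1,0,20],[1,43.4,-17.7,0,20],[1,49.3,-22.9,0,20],[1,54.6,-28.7,0,20],[2,59.4,-35.0,0,20],[2,63.5,-41.8,0,20],[2,66.9,-48.9,0,20],[2,69.6,-56.3,0,20],[2,71.5,-64.0,0,20],[2,72.6,-71.8,0,20],[2,73.0,-79.7,0,20],[2,72.5,-87.6,0,20],
```

```bash
python3 -m creep '[[0,7.8,-1.5,0,20],[0,15.5,-3.3,0,20],[0,23,-5.8,0,20],[0,30.2,-9.1,0,20],[0,37,-13.1,0,20],[0,43.4,-17.7,0,20],[0,49.3,-22.9,0,20],[0,54.6,-28.7,0,20],[0,54.6,-28.7,0,20]]' 20
python3 -c "
from h import *
arc([532.5,27],16,r=79.5)"
```

```text
clock: 9.3
tcp_pos: [457.9, 12.7, 334.1]
tcp_rot: [-0.238, 0.667, -0.246, -0.661]
ft_force: [20.1, 1.7, -14.4]
gripper_width: 0.274
az -2.952 r 75.9 Fr,Ft [-20.1, 2.1] t 9.3
[1,7.5,-4.1,0,20],[1,11.5,-11.0,0,20],[1,14.8,-18.2,0,20],[1,17.4,-25.7,0,20],[2,19.3,-33.4,0,20],[2,20.3,-41.3,0,20],[2,20.6,-49.2,0,20],[2,20.1,-57.2,0,20],[2,18.7,-65.0,0,20],[2,16.6,-72.7,0,20],[2,13.8,-80.1,0,20],[2,10.2,-87.2,0,20],[2,5.9,-93.9,0,20],[2,1.0,-100.1,0,20],[2,-4.5,-105.9,0,20],[2,-10.5,-111.0,0,20],
```

```bash
cat > fit.py <<'E'
from h import *
from scipy.optimize import least_squares
P=np.array([[580.9,87.2],[518.8,107.6],[467.9,73.4],[457.9,12.7]]);F=np.array([[.5,.6],[-3.5,6.2],[4.8,-4.6],[20.1,1.7]])
for k in(0,.1,.2):
    Q=P+k*F
    f=lambda v,r=None:np.hypot(*(Q-v[:2]).T)-(v[2] if len(v)>2 else 80)
    for x in([530,27,79],[530,27]):
        s=least_squares(f,x);print(k,s.x.round(1),s.fun.round(1))
E
python3 fit.py
```

```text
0 [529.9  33.2  74.6] [-0.3  0.7 -0.7  0.3]
0 [533.6  27. ] [-3.5  2.   0.5 -2.9]
0.1 [530.1  35.1  73.2] [-0.3  0.8 -0.9  0.4]
0.1 [534.8  27.4] [-4.4  2.5  0.6 -3.7]
0.2 [530.2  37.   71.9] [-0.4  1.  -1.   0.5]
0.2 [536.   27.7] [-5.3  3.1  0.7 -4.5]
```

```bash
python3 -m creep '[[1,0,0,0,40],[1,0,0,0,40],[1,0,0,0,40],[1,0,0,0,40],[1,0,0,0,40],[1,0,0,0,20],[1,0,0,0,20],[1,0,0,0,20],[1,0,0,0,20],[1,0,0,0,20]]' 20
python3 -c "
from h import *
arc([535.5,28],18,r=79.5)
print(arm.state()['qpos'])"
```

```text
clock: 10.13
tcp_pos: [457.9, 12.7, 333.3]
tcp_rot: [-0.238, 0.667, -0.246, -0.661]
ft_force: [-0.4, -0.4, 4.5]
gripper_width: 0.276
az -2.947 r 79.1 Fr,Ft [0.5, 0.3] t 10.1333
[0,5.0,-6.2,0,20],[1,8.9,-13.1,0,20],[1,12.2,-20.3,0,20],[1,14.8,-27.8,0,20],[1,16.6,-35.6,0,20],[1,17.6,-43.4,0,20],[1,17.8,-51.4,0,20],[1,17.2,-59.3,0,20],[1,15.9,-67.1,0,20],[1,13.7,-74.8,0,20],[1,10.8,-82.2,0,20],[1,7.2,-89.3,0,20],[1,2.9,-95.9,0,20],[1,-2.0,-102.2,0,20],[1,-7.6,-107.9,0,20],[2,-13.7,-113.0,0,20],[2,-20.2,-117.4,0,20],[2,-27.2,-121.2,0,20],
[-0.13366395  0.19274559  1.64654378 -0.01217414  1.29623583 -2.57353673]
```

```bash
python3 -m creep '[[0,5,-6.2,0,20],[0,8.9,-13.1,0,20],[0,12.2,-20.3,0,20],[0,14.8,-27.8,0,20],[0,16.6,-35.6,0,20],[0,17.6,-43.4,0,20],[0,17.8,-51.4,0,20],[0,17.2,-59.3,0,20],[0,17.2,-59.3,0,20]]' 20
python3 -c "
from h import *
arc([535.5,28],18,r=79.5)"
```

```text
clock: 10.88
tcp_pos: [494.1, -38.4, 333.5]
tcp_rot: [-0.24, 0.668, -0.244, -0.661]
ft_force: [7.9, 7.6, -2.7]
gripper_width: 0.274
az -2.129 r 78.2 Fr,Ft [-10.6, 2.7] t 10.8833
[1,-0.3,-8.0,0,20],[1,-2.5,-15.6,0,20],[1,-5.6,-22.9,0,20],[1,-9.3,-29.9,0,20],[1,-13.8,-36.5,0,20],[1,-18.8,-42.7,0,20],[1,-24.5,-48.2,0,20],[1,-30.7,-53.2,0,20],[1,-37.3,-57.6,0,20],[1,-44.4,-61.3,0,20],[1,-51.7,-64.2,0,20],[1,-59.4,-66.4,0,20],[1,-67.2,-67.8,0,20],[1,-75.1,-68.4,0,20],[1,-83.1,-68.3,0,20],[1,-90.9,-67.3,0,20],[1,-98.7,-65.6,0,20],[1,-106.2,-63.1,0,20],
```

```bash
python3 -m creep '[[0,0,-7.5,0,20],[0,-2.5,-15,0,20],[0,-5.6,-22.3,0,20],[0,-9.3,-29.2,0,20],[0,-13.8,-35.8,0,20],[0,-18.8,-42,0,20],[0,-24.5,-47.5,0,20],[0,-30.7,-52.5,0,20],[0,-37.3,-57,0,20],[0,-37.3,-57,0,20]]' 20
python3 -c "
from h import *
arc([536,29],18,r=79.5)"
```

```text
clock: 11.72
tcp_pos: [562.0, -45.5, 333.4]
tcp_rot: [-0.241, 0.666, -0.243, -0.662]
ft_force: [-0.7, 8.9, 2.6]
gripper_width: 0.277
az -1.235 r 78.9 Fr,Ft [-8.6, 2.3] t 11.7167
[0,-6.7,-4.2,0,20],[0,-14.1,-7.2,0,20],[0,-21.7,-9.5,0,20],[0,-29.5,-11.0,0,20],[0,-37.4,-11.6,0,20],[0,-45.4,-11.5,0,20],[0,-53.3,-10.6,0,20],[0,-61.0,-9.0,0,20],[0,-68.6,-6.5,0,20],[0,-75.9,-3.3,0,20],[0,-82.8,0.6,0,20],[0,-89.3,5.2,0,20],[0,-95.3,10.4,0,20],[0,-100.7,16.1,0,20],[0,-105.6,22.4,0,20],[0,-109.8,29.2,0,20],[0,-113.3,36.3,0,20],[-0,-116.1,43.8,0,20],
```

```bash
python3 -m creep '[[0,-6.7,-3.7,0,20],[0,-14.1,-6.7,0,20],[0,-21.7,-9,0,20],[0,-29.5,-10.5,0,20],[0,-37.4,-11,0,20],[0,-45.4,-11,0,20],[0,-53.3,-10,0,20],[0,-61,-8.4,0,20],[0,-68.6,-6,0,20]]' 20
python3 -c "
from h import *
arc([536,29],18,r=79.5)"
```

```text
clock: 12.47
tcp_pos: [611.0, 3.1, 333.4]
tcp_rot: [-0.241, 0.666, -0.244, -0.662]
ft_force: [-4.0, -1.5, 3.9]
gripper_width: 0.276
az -0.333 r 79.4 Fr,Ft [-3.2, -2.7] t 12.4667
[0,-7.3,3.1,0,20],[0,-14.2,7.0,0,20],[0,-20.7,11.6,0,20],[0,-26.7,16.8,0,20],[0,-32.1,22.6,0,20],[0,-37.0,28.9,0,20],[0,-41.2,35.7,0,20],[0,-44.7,42.8,0,20],[-0,-47.4,50.3,0,20],[-0,-49.4,58.0,0,20],[-0,-50.6,65.8,0,20],[-0,-51.1,73.7,0,20],[-0,-50.7,81.7,0,20],[-0,-49.6,89.5,0,20],[-0,-47.6,97.3,0,20],[-0,-44.9,104.7,0,20],[-0,-41.5,111.9,0,20],[-0,-37.4,118.7,0,20],
```

```bash
python3 -m creep '[[0,-7.3,3.1,0,20],[0,-14.2,7,0,20],[0,-20.7,11.6,0,20],[0,-26.7,16.8,0,20],[0,-32.1,22.6,0,20],[0,-37,28.9,0,20],[0,-41.2,35.7,0,20],[0,-44.7,42.8,0,20],[0,-47.4,50.3,0,20],[0,-49.4,58,0,20],[0,-50.6,65.8,0,20],[0,-51.1,73.7,0,20],[0,-50.7,81.7,0,20],[0,-49.6,89.5,0,20],[0,-47.6,97.3,0,20],[0,-44.9,104.7,0,20],[0,-41.5,111.9,0,20],[0,-37.4,118.7,0,20]]' 20
python3 -c "
from h import *
arc([536,29],18,r=79.5)"
```

```text
clock: 13.97
tcp_pos: [544.7, 109.6, 333.4]
tcp_rot: [-0.242, 0.668, -0.242, -0.661]
ft_force: [3.0, 0.8, 6.6]
gripper_width: 0.274
az 1.464 r 81.1 Fr,Ft [1.1, -2.9] t 13.9667
[0,6.1,5.5,0,20],[0,11.4,11.3,0,20],[0,17.4,16.6,0,20],[0,23.8,21.3,0,20],[0,30.7,25.3,0,20],[0,37.9,28.6,0,20],[-0,45.4,31.2,0,20],[-0,53.1,33.0,0,20],[-0,61.0,34.0,0,20],[-0,69.0,34.3,0,20],[-0,76.9,33.7,0,20],[-0,84.7,32.4,0,20],[-0,92.4,30.2,0,20],[-0,99.8,27.4,0,20],[-0,106.9,23.8,0,20],[-0,113.6,19.5,0,20],[-0,119.8,14.5,0,20],[-0,125.5,9.0,0,20],
```

```bash
python3 -m creep '[[0,5.5,6,0,20],[0,11.4,11.6,0,20],[0,17.4,16.9,0,20],[0,23.8,21.5,0,20],[0,30.7,25.5,0,20],[0,37.9,28.8,0,20],[0,45.4,31.2,0,20],[0,53.1,33,0,20],[0,61,34,0,20]]' 20
python3 -c "
from h import *
arc([536,29],4,r=79.5)"
```

```text
clock: 14.72
tcp_pos: [478.2, 85.8, 333.3]
tcp_rot: [-0.242, 0.667, -0.241, -0.662]
ft_force: [-1.0, 5.1, 8.1]
gripper_width: 0.274
az 2.365 r 81.1 Fr,Ft [4.3, -2.9] t 14.7167
[0,8.1,-1.4,0,20],[0,16.0,-1.9,0,20],[0,23.8,-3.3,0,20],[0,31.5,-5.4,0,20],
```

```bash
python3 -m creep '[[0,8,-0.8,0,20],[0,16,-1.6,0,20],[0,23.8,-3,0,20],[0,31.5,-5.2,0,20]]' 20
python3 -c "
from h import *
arc([536,29],4,r=79.5)"
```

```text
clock: 15.05
tcp_pos: [460.8, 58.5, 333.3]
tcp_rot: [-0.243, 0.667, -0.241, -0.662]
ft_force: [-1.2, 3.3, 7.2]
gripper_width: 0.276
az 2.767 r 80.8 Fr,Ft [2.3, -2.6] t 15.05
[0,7.0,-4.1,0,20],[0,14.1,-7.8,0,20],[0,20.7,-12.1,0,20],[0,26.9,-17.0,0,20],
```

```bash
python3 -m creep '[[0,7,-3.8,0,20],[0,14.1,-7.5,0,20],[0,20.7,-11.8,0,20],[0,26.9,-16.8,0,20]]' 20
python3 -c "
from h import *
arc([536,29],4,r=79.5)"
```

```text
clock: 15.38
tcp_pos: [455.6, 26.9, 333.3]
tcp_rot: [-0.243, 0.666, -0.241, -0.663]
ft_force: [0.2, 3.3, 5.5]
gripper_width: 0.275
az -3.115 r 80.4 Fr,Ft [-0.3, -3.3] t 15.3833
[0,5.1,-6.2,0,20],[0,10.2,-12.3,0,20],[0,14.6,-18.9,0,20],[0,18.4,-25.9,0,20],
```

```bash
python3 -m creep '[[0,5.1,-6.2,0,20],[0,10.2,-12.3,0,20],[0,14.6,-18.9,0,20],[0,18.4,-25.9,0,20]]' 20
python3 -c "
from h import *
arc([536,29],4,r=79.5)"
```

```text
clock: 15.72
tcp_pos: [463.1, -4.1, 333.4]
tcp_rot: [-0.243, 0.666, -0.241, -0.663]
ft_force: [0.7, 3.4, 4.4]
gripper_width: 0.274
az -2.715 r 80.1 Fr,Ft [-2.0, -2.8] t 15.7167
[0,2.6,-7.6,0,20],[0,4.9,-15.2,0,20],[0,6.5,-23.0,0,20],[0,7.2,-30.9,0,20],
```

```bash
python3 -m creep '[[0,2.6,-7.6,0,20],[0,4.9,-15.2,0,20],[0,6.5,-23,0,20],[0,7.2,-30.9,0,20]]' 20
python3 -c "
from h import *
arc([536,29],4,r=79.5)"
```

```text
clock: 16.05
tcp_pos: [482.4, -29.9, 333.4]
tcp_rot: [-0.243, 0.666, -0.241, -0.663]
ft_force: [0.9, 3.8, 5.6]
gripper_width: 0.276
az -2.309 r 79.7 Fr,Ft [-3.4, -1.9] t 16.05
[0,-0.2,-8.0,0,20],[0,-1.1,-15.9,0,20],[0,-2.8,-23.6,0,20],[0,-5.2,-31.2,0,20],
```

```bash
python3 -m creep '[[0,-0.2,-8,0,20],[0,-1.1,-15.7,0,20],[0,-2.8,-23.2,0,20],[0,-5.2,-30.8,0,20]]' 20
python3 -c "
from h import *
arc([536,29],4,r=79.5)"
```

```text
clock: 16.38
tcp_pos: [509.8, -46.0, 333.4]
tcp_rot: [-0.243, 0.665, -0.241, -0.663]
ft_force: [-0.4, 4.4, 5.8]
gripper_width: 0.276
az -1.907 r 79.5 Fr,Ft [-4.0, -1.8] t 16.3833
[0,-3.1,-7.3,0,20],[0,-7.0,-14.2,0,20],[0,-11.6,-20.7,0,20],[0,-16.8,-26.7,0,20],
```

```bash
python3 -m creep '[[0,-3.1,-7.3,0,20],[0,-7,-14,0,20],[0,-11.6,-20.4,0,20],[0,-16.8,-26.3,0,20]]' 20
python3 -c "
from h import *
arc([536,29],4,r=79.5)"
```

```text
clock: 16.72
tcp_pos: [541.0, -50.2, 333.3]
tcp_rot: [-0.243, 0.665, -0.241, -0.664]
ft_force: [-2.1, 3.3, 6.1]
gripper_width: 0.277
az -1.508 r 79.3 Fr,Ft [-3.4, -1.9] t 16.7167
[0,-5.6,-5.6,0,20],[0,-11.9,-10.5,0,20],[0,-18.7,-14.7,0,20],[0,-25.8,-18.2,0,20],
```

```bash
python3 -m creep '[[0,-5.6,-5.6,0,20],[0,-11.9,-10.3,0,20],[0,-18.7,-14.4,0,20],[0,-25.8,-17.8,0,20]]' 20
python3 -c "
from h import *
arc([536,29],4,r=79.5)"
```

```text
clock: 17.05
tcp_pos: [571.4, -42.1, 333.4]
tcp_rot: [0.243, -0.664, 0.241, 0.665]
ft_force: [-3.8, 3.0, 6.9]
gripper_width: 0.277
az -1.109 r 79.4 Fr,Ft [-4.4, -2.1] t 17.05
[0,-7.4,-2.9,0,20],[0,-15.1,-4.9,0,20],[0,-22.9,-6.2,0,20],[0,-30.9,-6.7,0,20],
```

```bash
python3 -m creep '[[0,-7.4,-2.9,0,20],[0,-15.1,-4.9,0,20],[0,-22.9,-6,0,20],[0,-30.9,-6.5,0,20]]' 20
python3 -c "
from h import *
arc([536,29],4,r=79.5)"
```

```text
clock: 17.38
tcp_pos: [596.3, -23.1, 333.4]
tcp_rot: [0.242, -0.664, 0.242, 0.665]
ft_force: [-4.4, 0.4, 6.9]
gripper_width: 0.274
az -0.713 r 79.7 Fr,Ft [-3.6, -2.5] t 17.3833
[0,-7.9,0.5,0,20],[0,-15.8,1.5,0,20],[0,-23.5,3.4,0,20],[0,-31.1,6.0,0,20],
```

```bash
python3 -m creep '[[0,-7.9,0.5,0,20],[0,-15.8,1.5,0,20],[0,-23.5,3.4,0,20],[0,-31.1,6,0,20]]' 20
python3 -c "
from h import *
arc([536,29],4,r=79.5)"
```

```text
clock: 17.72
tcp_pos: [611.9, 3.6, 333.3]
tcp_rot: [0.242, -0.664, 0.243, 0.665]
ft_force: [-2.8, -1.2, 5.9]
gripper_width: 0.276
az -0.322 r 80.1 Fr,Ft [-2.2, -2.0] t 17.7167
[0,-7.0,3.8,0,20],[0,-13.9,7.8,0,20],[0,-20.3,12.5,0,20],[0,-26.3,17.7,0,20],
```

```bash
python3 -m creep '[[0,-7,3.8,0,20],[0,-13.9,7.8,0,20],[0,-20.3,12.5,0,20],[0,-26.3,17.7,0,20]]' 20
python3 -c "
from h import *
arc([536,29],4,r=79.5)"
```

```text
clock: 18.05
tcp_pos: [616.1, 34.0, 333.4]
tcp_rot: [-0.241, 0.664, -0.244, -0.664]
ft_force: [-0.2, -1.9, 4.7]
gripper_width: 0.274
az 0.063 r 80.3 Fr,Ft [-0.4, -1.9] t 18.05
[0,-4.9,6.4,0,20],[0,-9.8,12.6,0,20],[0,-14.0,19.4,0,20],[0,-17.5,26.5,0,20],
```

```bash
python3 -m creep '[[0,-4.9,6.4,0,20],[0,-9.8,12.6,0,20],[0,-14,19.4,0,20],[0,-17.5,26.5,0,20]]' 20
python3 -c "
from h import *
arc([536,29],4,r=79.5)"
```

```text
clock: 18.38
tcp_pos: [607.9, 64.8, 333.4]
tcp_rot: [-0.241, 0.665, -0.243, -0.663]
ft_force: [4.1, -0.9, 4.5]
gripper_width: 0.274
az 0.461 r 80.3 Fr,Ft [3.3, -2.6] t 18.3833
[0,-2.1,7.8,0,20],[0,-4.1,15.4,0,20],[0,-5.4,23.3,0,20],[0,-5.8,31.2,0,20],
```

```bash
python3 -m creep '[[0,-2.1,7.8,0,20],[0,-4.1,15.4,0,20],[0,-5.4,23.3,0,20],[0,-5.8,31.2,0,20]]' 20
python3 -c "
from h import *
arc([536,29],4,r=79.5)"
```

```text
clock: 18.72
tcp_pos: [587.7, 90.6, 333.5]
tcp_rot: [-0.242, 0.666, -0.243, -0.663]
ft_force: [5.0, 2.3, 3.4]
gripper_width: 0.271
az 0.873 r 80.4 Fr,Ft [4.9, -2.4] t 18.7167
[0,1.3,7.9,0,20],[0,2.5,15.8,0,20],[0,4.5,23.5,0,20],[0,7.2,30.9,0,20],
```

```bash
python3 -m creep '[[0,1.3,7.9,0,20],[0,2.5,15.8,0,20],[0,4.5,23.5,0,20],[0,7.2,30.9,0,20]]' 20
python3 -c "
from h import *
arc([536,29],4,r=79.5)"
```

```text
clock: 19.05
tcp_pos: [558.6, 106.4, 333.4]
tcp_rot: [-0.242, 0.665, -0.242, -0.663]
ft_force: [3.1, 3.1, 4.4]
gripper_width: 0.271
az 1.286 r 80.6 Fr,Ft [3.9, -2.1] t 19.05
[0,4.6,6.7,0,20],[0,8.8,13.4,0,20],[0,13.7,19.6,0,20],[0,19.2,25.4,0,20],
```

```bash
python3 -m creep '[[0,4.4,6.9,0,20],[0,8.6,13.6,0,20],[0,13.6,19.8,0,20],[0,19.1,25.6,0,20]]' 20
python3 -c "
from h import *
arc([536,29],4,r=79.5)"
```

```text
clock: 19.38
tcp_pos: [525.8, 109.0, 333.4]
tcp_rot: [-0.243, 0.665, -0.241, -0.664]
ft_force: [4.1, 3.8, 4.6]
gripper_width: 0.272
az 1.698 r 80.6 Fr,Ft [3.2, -4.5] t 19.3833
[0,6.9,4.3,0,20],[0,13.5,8.7,0,20],[0,20.4,12.5,0,20],[0,27.8,15.6,0,20],
```

```bash
python3 -m creep '[[0,5,3.3,0,20],[0,9.7,6.2,0,20]]' 20
python3 -c "
from h import *
arc([536,29],4,r=79.5)"
```

```text
clock: 19.55
tcp_pos: [514.0, 106.4, 333.5]
tcp_rot: [-0.243, 0.665, -0.24, -0.664]
ft_force: [4.5, 8.4, 4.1]
gripper_width: 0.273
az 1.848 r 80.4 Fr,Ft [6.9, -6.6] t 19.55
[0,7.3,3.4,0,20],[0,14.5,6.8,0,20],[0,22.0,9.5,0,20],[0,29.7,11.4,0,20],
```

Tangential force has risen from a steady ~2.4 N to 6.6 N, so the carriage is on the rubber (about 80 N thrust, ~1 mm). I'll hold there, then open and turn the tool so the jaws lie radially.

```bash
python3 -m creep '[[0,0,0,0,20],[0,0,0,0,20],[0,0,0,0,20],[0,0,0,0,20]]' 20
python3 -c "
from h import *
arc([536,29],1,r=80)"
python3 -m creep '[[0,0,0,0,65],[0,0,0,0,65],[0,0,0,0,65],[0,0,0,0,65],[0,0,0,0,65],[0,0,0,0.12,65],[0,0,0,0.24,65],[0,0,0,0.36,65],[0,0,0,0.48,65],[0,0,0,0.6,65],[0,0,0,0.6,65],[0,0,0,0.6,65]]' 20
python3 - <<'E'
from h import *
import cv2
arc([536,29],1,r=80);go([514,107,333],106)
ims=[arm.get_image("scene")[90:190,195:295,::-1],arm.get_image("top")[160:250,210:300,::-1]]
cv2.imwrite("pics/z8.png",np.hstack([cv2.resize(i,(400,400),interpolation=2) for i in ims]))
E
```

```text
clock: 19.88
tcp_pos: [513.4, 106.4, 333.4]
tcp_rot: [-0.243, 0.665, -0.241, -0.664]
ft_force: [1.3, 2.1, 6.2]
gripper_width: 0.275
az 1.854 r 80.6 Fr,Ft [1.7, -1.8] t 19.8833
[0,7.2,3.6,0,20],
clock: 20.88
tcp_pos: [513.4, 106.4, 333.3]
tcp_rot: [0.428, -0.564, 0.425, 0.564]
ft_force: [-0.2, 0.3, 0.4]
gripper_width: 0.648
az 1.855 r 80.6 Fr,Ft [0.4, 0.1] t 20.8833
[0,8.0,-1.1,0,20],
shift [ 0.3 -0.8  0.4] turn -0.003 jaw 105.8 tcp [513.4 106.4 333.3] F [-0.2  0.3  0.4] w 0.648 t 20.8833
```

View pics/z8.png

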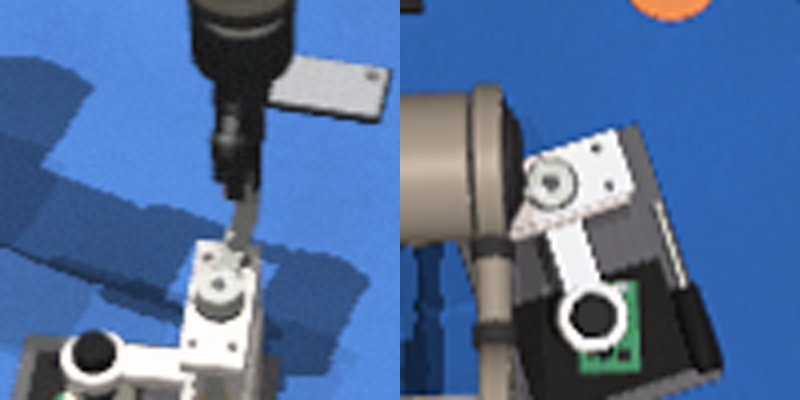

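Both pictures show the grip still upright between the fingers (scene ~(240,215)) and the carriage well down. I'll confirm contact with a small forward nudge (6 mm at the grip = 0.3 mm of carriage).

```bash
python3 -m creep '[[0,0,0,0,20],[0,0,0,0,20],[0,0,0,0,20],[0,0,0,0,20],[0,0,0,0,20],[0,0,0,0,20]]' 20
python3 -c "
from h import *
arc([536,29],1,r=80)"
python3 -m creep '[[0,2,0,0,20],[0,4,0,0,20],[0,6,0,0,20]]' 20
python3 -c "
from h import *
arc([536,29],1,r=80)"
```

```text
clock: 21.48
tcp_pos: [514.5, 103.8, 334.1]
tcp_rot: [-0.427, 0.566, -0.426, -0.562]
ft_force: [2.1, -11.5, 1.9]
gripper_width: 0.276
az 1.851 r 77.9 Fr,Ft [-11.6, 1.2] t 21.4833
[1,8.0,1.7,0,20],
clock: 21.73
tcp_pos: [509.5, 102.0, 334.3]
tcp_rot: [-0.427, 0.567, -0.425, -0.561]
ft_force: [6.6, -0.8, -1.6]
gripper_width: 0.274
az 1.918 r 77.7 Fr,Ft [-3.0, -5.9] t 21.7333
[1,8.1,1.4,0,20],
```

Moving force is 5.9 N against 2–3 N when free, so contact is confirmed. Now open, lift 20 mm and push the grip inward with the outer finger.

```bash
python3 -m creep '[[0,0,0,0,65],[0,0,0,0,65],[0,0,0,0,65],[0,0,0,-0.035,65],[0,0,0,-0.07,65],[-10,0,0,-0.07,65],[-20,0,0,-0.07,65],[-20,0,0,-0.07,65]]' 20
python3 - <<'E'
from h import *
arc([536,29],1,r=80)
a=1.918
for r in(60,40,20,3):go([536+r*np.cos(a),29+r*np.sin(a),354],109.9)
E
```

```text
clock: 22.4
tcp_pos: [510.1, 102.2, 357.1]
tcp_rot: [-0.408, 0.582, -0.405, -0.575]
ft_force: [0.0, 0.5, 0.9]
gripper_width: 0.648
az 1.911 r 77.7 Fr,Ft [0.5, -0.2] t 22.4
[24,8.2,2.1,0,20],
shift [  3.2   0.5 -17.7] turn -0.002 jaw 109.8 tcp [510.1 102.2 357.1] F [0.  0.5 0.9] w 0.648 t 22.4
shift [  3.3   0.5 -37.7] turn -0.002 jaw 109.8 tcp [510.1 102.2 357.1] F [0.  0.5 0.9] w 0.648 t 22.4
shift [  3.5   0.5 -57.7] turn -0.002 jaw 109.8 tcp [510.1 102.2 357.1] F [0.  0.5 0.9] w 0.648 t 22.4
shift [  3.6   0.4 -74.7] turn -0.002 jaw 109.8 tcp [510.1 102.2 357.1] F [0.  0.5 0.9] w 0.648 t 22.4
```

```bash
python3 -m creep '[[3,0,-7,0,65],[3,0,-14,0,65],[3,0,-20,0,65],[3,0,-26,0,65],[3,0,-32,0,65],[3,0,-38,0,65],[3,0,-44,0,65],[3,0,-50,0,65],[3,0,-56,0,65],[3,0,-62,0,65],[3,0,-68,0,65],[3,0,-74,0,65],[3,0,-74,0,65]]' 20
python3 - <<'E'
from h import *
import cv2
go([536,29,354],109.9)
ims=[arm.get_image("scene")[90:190,195:295,::-1],arm.get_image("top")[160:250,210:300,::-1]]
cv2.imwrite("pics/z9.png",np.hstack([cv2.resize(i,(400,400),interpolation=2) for i in ims]))
E
```

```text
clock: 23.48
tcp_pos: [535.6, 31.4, 354.6]
tcp_rot: [-0.409, 0.582, -0.405, -0.574]
ft_force: [0.0, 0.3, 0.3]
gripper_width: 0.653
shift [ 0.6  0.5 -2.4] turn -0.003 jaw 109.7 tcp [535.6  31.4 354.6] F [0.  0.3 0.3] w 0.653 t 23.4833
```

View pics/z9.png

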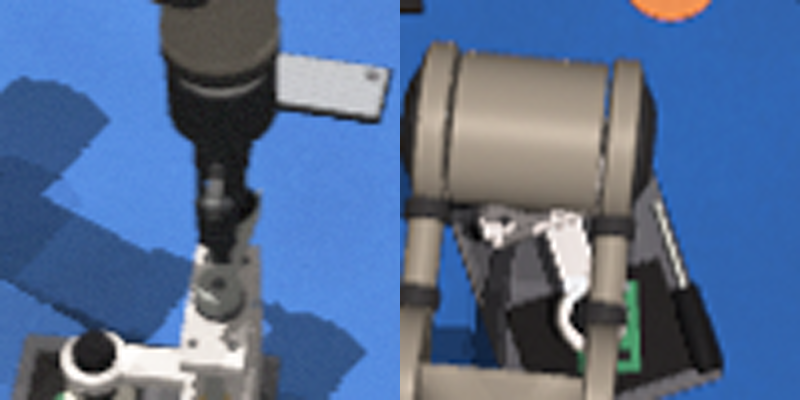

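The grip has tilted down inside the jaw span (scene ~(225,250)), with no residual force. Next: lift, close the fingers, and press it flat from above at ~r 31 mm.

```bash
python3 -m creep '[[-8,0,-2,0,65],[-16,0,0,0,50],[-16,0,0,0,20],[-16,0,10,0,0],[-16,0,20,0,0],[-16,0,29,0,0],[-16,0,29,0,0],[-16,0,29,0,0],[-10,0,29,0,0],[-4,0,29,0,0],[2,0,29,0,0],[8,0,29,0,0],[14,0,29,0,0],[20,0,29,0,0],[25,0,29,0,0],[28,0,29,0,0],[28,0,29,0,0]]' 20
python3 -c "
from h import *
arc([536,29],1)
go([536,29,322],109.9)"
```

```text
clock: 25.0
tcp_pos: [525.6, 59.4, 325.4]
tcp_rot: [-0.408, 0.582, -0.405, -0.575]
ft_force: [0.3, 0.3, 0.5]
gripper_width: -0.001
az 1.9 r 32.2 Fr,Ft [0.2, -0.4] t 25.0
[-8,7.2,47.5,0,20],
shift [  3.6   0.5 -32.1] turn -0.003 jaw 109.7 tcp [525.6  59.4 325.4] F [0.3 0.3 0.5] w -0.001 t 25.0
```

```bash
python3 -m creep '[[1,0,0,0,0],[2,0,0,0,0],[3,0,0,0,0],[3,0,0,0,0]]' 20
python3 -c "
from h import *
go([536,29,322],109.9)"
python3 -m creep '[[1,0,0,0,0],[2,0,0,0,0],[2,0,0,0,0]]' 20
```

```text
clock: 25.33
tcp_pos: [525.7, 59.4, 322.4]
tcp_rot: [-0.408, 0.582, -0.405, -0.575]
ft_force: [0.2, 0.2, 0.2]
gripper_width: 0.001
shift [  0.6   0.6 -32.1] turn -0.003 jaw 109.7 tcp [525.7  59.4 322.4] F [0.2 0.2 0.2] w 0.001 t 25.3333
clock: 25.58
tcp_pos: [526.0, 59.3, 321.1]
tcp_rot: [-0.409, 0.582, -0.405, -0.574]
ft_force: [-0.2, -0.8, 4.9]
gripper_width: 0.0
```

```bash
python3 -m creep '[[1,0,0,0,0],[1,0,0,0,0]]' 20; python3 -m creep '[[-10,0,0,0,0],[-40,0,0,0,0],[-75,0,0,0,0],[-110,0,0,0,0],[-110,0,150,0,0],[-110,0,150,0,0],[-110,0,150,0,0],[-110,0,150,0,0],[-110,0,150,0,0],[-110,0,150,0,0]]' 20
python3 - <<'E'
from h import *
import cv2
b=cv2.imread("pics/scene0.png");a=arm.get_image("scene")[:,:,::-1];t=arm.get_image("top")[:,:,::-1]
go([536,29,322]);cv2.imwrite("pics/fs.png",a);cv2.imwrite("pics/ft.png",t)
# dark-pixel extent of the grip near the hub, seen from the scene camera
A=1.918
for z,r in((237,80),(237,40),(237,15),(290,80)):
    X=[533+r*np.cos(A),27+r*np.sin(A),z];u,v=map(int,np.round(proj("scene",X)));print(z,r,(u,v),a[v-1:v+2,u-1:u+2].mean((0,1)).round(),end=" ")
    u,v=map(int,np.round(proj("top",X)));print("top",(u,v),t[v-1:v+2,u-1:u+2].mean((0,1)).round())
u,v=map(int,proj("scene",[533,27,230]));g=a[v-30:v+12,u-14:u+22].mean(2).astype(int)//26
print((u,v));print("\n".join("".join(str(min(x,9)) for x in r) for r in g))
E
```

```text
clock: 25.75
tcp_pos: [526.4, 59.4, 321.0]
tcp_rot: [-0.409, 0.583, -0.405, -0.574]
ft_force: [-0.8, -0.1, 6.0]
gripper_width: 0.0
clock: 26.58
tcp_pos: [473.4, 202.0, 430.4]
tcp_rot: [-0.408, 0.584, -0.404, -0.574]
ft_force: [0.5, -1.3, -1.3]
gripper_width: 0.004
shift [ 109.4    1.2 -181.4] turn None jaw 109.7 tcp [474.2 200.4 430.1] F [ 0.2 -0.3 -0.3] w -0.002 t 26.6833
237 80 (253, 138) [205. 152. 118.] top (219, 208) [146. 101.  71.]
237 40 (252, 148) [41. 39. 41.] top (231, 204) [25. 23. 24.]
237 15 (251, 154) [60. 62. 62.] top (238, 201) [46. 45. 46.]
290 80 (253, 127) [195. 122.  75.] top (218, 207) [144. 118. 101.]
(250, 159)
333333333333333333333343333345555433
333333333333333333333333333333333333
333455555555433333333333333333333333
333455555555555555543333333333333333
333455555555555555555555433443333333
333455555555555555555555555543333333
334555555555555555555555555433333333
334555555555555555775555555433333333
334555555555555555665657755433333333
345555555555555556678766554333333333
345555555555555555678788454333333333
345555555555555543334555454333333333
3455555555555
[... 396 characters left out ...]
4444458998411111113455322222222222
554444469975110111023565322222232222
544444479843134210122488442222222222
544444489987423320122488554222222222
544444489999722211234897445422232222
544444589999876423345896545542222222
444444589998998887645895445542322234
444444799998877998768984455432222245
444444799888555799878984455422222234
444444898887544689878984455544443235
444444897998866888879984455555544445
444445886898888888748974455555555555
444445764688888886448964455555555555
444447754455677654338943455555555555
444447983434444433348944455555555555
444448983443333334369844555555555555
444448998334444443289844555555555555
444448999842232224899844555555555555
544448999998643689999755555555555555
```

```bash
python3 -m creep '[[0,0,0,0,0],[0,0,0,0,0],[0,0,0,0,0],[0,0,0,0,0]]'; python3 -c "
from plant import arm
print(arm.hand_in())"
```

```text
clock: 27.02
tcp_pos: [474.5, 199.7, 430.1]
tcp_rot: [-0.409, 0.583, -0.405, -0.573]
ft_force: [-0.1, 0.6, -0.7]
gripper_width: -0.002
the job is handed in; nothing more can be done
None
```

I swung the grip up to its stop, wound the carriage down about 2.15 turns (roughly 54 mm) until it touched the stop collar, folded the grip flat, backed the arm off and handed in at about 27 s. No verdict came back.

**Contact with the collar:** I could not see the collar, so this rests on force alone.
- The winding force at the grip rose from a steady 2–3 N to 4.5 N, then 6.6 N. The slope matched the rubber, at roughly 80 N of thrust by then.
- A later 5 mm nudge read 5.9 N. That is less of a rise than I expected, but still clearly above the free-running force.

**Grip folded:** Pressing down met firm resistance with the fingertips at 248 mm, against 249 mm expected for a flat grip. The last pictures' pixel values show the grip dark along the arm from the hub outwards.

**Crank axis:** My estimates from the pictures (about 530, 22 mm) and from the forces while winding (about 536, 29 mm) differed by several mm. This put sideways forces of up to 25 N on the grip early in the winding, until I corrected the centre.

**Not checked:** I did not measure the fold angle, the gap under the carriage or the bystanders directly at the end. The fingers stayed above the stand's crank throughout, well clear of the camera and the bench items.

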